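# Switch on the tilted control station and shut its guard

## Task

On the tilted control station, push the sprung selector knob down and, holding it down, turn it clockwise to its far notch (the long mark), then let it spring fully up again. After that swing the clear guard over the knob until it is fully shut, without shoving away the lamp holder and the terminal block that lie beside the station.

Things in the scene. Friction and masses are not known exactly. Their poses are not given: they have to be found in the camera images.
- station: control station fixed on the bench, left or right of the middle, facing across the bench (face to the robot's right, turned by up to 36 degrees towards the bench's far side): a grey enclosure with a flat face 160 mm up the slope by 130 mm wide, sloping at 35 degrees, on a steel bracket 150 mm wide. Origin on the bench, 90 mm straight below the point where the knob's axis meets the face (that is 75 mm up the slope from the face's lower edge).
- knob_grip (a point): point on the axis of the station's black knob, in its bar grip, 30 mm above the face; moves with it. Bar 48 mm long, 15 mm thick, from 10 to 38 mm above the face, on a skirt 48 mm across (2 to 10 mm above the face) that moves with it; face around it flat and free. z: the axis, square to the face, outward (35 degrees from vertical); x: along the bar to its pointer end (white line).
- knob (a joint): angle of the knob, rad, growing clockwise seen from in front of its face; 0 to 0.06 at the start (short mark), hard stop at 1.30. When up it is locked by a gate in the start notch (below about 0.17) or the far notch (about 1.03 to 1.30, long mark). Pressed more than about 6 mm it turns freely (0.05 N m). Let go between the notches it stays caught down.
- knob_press (a joint): how far the knob is pushed down along its axis, m: 0 = fully up, 0.008 = bottom. Spring: about 4 N to start, 8 N at the bottom.
- cover_hinge (a point): middle of the guard's hinge line, at the upper edge of the station's face, 4 mm above the face, 78 mm up the slope from the knob's axis. Axes (fixed to the station): x up the slope of the face, y along the hinge (to the left when you stand before the face), z square to the face, outward.
- cover (a joint): angle of the guard, rad: 0 = shut on the face, 2.0 to 2.3 at the start (standing open, about upright, behind the knob), 2.4 fully open. A stiff hinge: it stays where it is left; 1 to 4 N at its outer end moves it.
- cover_edge (a point): guard's outer face at the middle of its free edge, 120 mm along from the hinge and 51 mm out. A clear plastic hood with grey rims, 118 x 108 x 51 mm deep, walls 4 mm, open to the face; its flat back is the outer face. A lip 60 mm wide, 5 mm thick stands 15 mm beyond the edge in line with the back. Axes turn with it: x to the hinge, y along it, z out of the outer face, away from the knob.
- lampholder: black round lamp holder, 52 mm wide, 34 mm high; stands on the bench beside the station; origin under its centre
- terminal: white terminal block, 60 x 22 x 20 mm; stands on the bench beside the station; origin under its centre
Mind the look-alikes: they are no part of the job. What is shaped like the station but orange is not meant.

How it is judged:
By the outcome, as a careful person would: the job done as asked, in the order asked, and still so for the second after the job is handed in, with the robot touching nothing.
It also fails if it takes over 58 s, if anything falls off the work surface, if the arm or the gripper's body presses on something with over 40 N, if the wrist force passes 120 N, or if a joint passes its speed limit or range.

## Robot

A 7-joint arm with a two-finger parallel gripper is mounted at the origin on the work surface. World frame = base frame: x ahead of the robot, y to its left, z up, the work surface at z = 0. Lengths are in m, angles in rad, forces in N, time in s.
With the tool pointing down it reaches from about 0.425 to 0.975 m from the base axis. Payload 16.7 kg.
Tool frame: the origin (TCP) lies at the very end of the fingers, on their centre line; the grasp point (between the pads) lies 19 mm behind it (grasp_offset is the distance from the TCP to the grasp point, in m); z points along the fingers, y is the line along which they close (so a half turn about z gives the same grasp; the last joint's range is limited). The gripper opens to 85 mm and grips with 20 to 120 N. Pads are 22 mm wide; open, the fingers measure 114 mm over their backs; the gripper's body (76 mm by 85 mm) begins 54 mm behind the grasp point. The pads swing forward as they close: fully open they stand 13 mm farther back than shut.
Start: joints at [1.008, 0.426, 0.074, 1.606, -0.034, 1.111, -0.067], TCP at [0.271, -0.618, 0.231] pointing down, gripper open.
Joint ranges: [-2.85, 2.85], [-0.5, 2.14], [-1.23, 1.37], [0.21, 2.46], [-1.02, 4.16], [0.16, 2.05], [-2.73, 2.73]. Speed limits (rad/s): [1.89, 1.89, 2.39, 2.39, 3.01, 3.01, 3.01].

## Interface

Orientations are given as a 3x3 rotation matrix whose columns are the frame's x, y, z axes.
In Python, from workcell import sense, snapshot, finish_job, grasp_offset gives the robot as it stands.
- The arm moves only by the shell command python3 -m crank 'ROWS' [OPENING] [FORCE]. ROWS is JSON, a list of rows, each a list of 2 entries, a list of its own where there are three numbers: the shift along the tool's x, y, z in m, then the turn, a rotation vector about the tool's x, y, z in degrees. A call has 1 to 20 rows; each row shifts and turns the commanded pose from where the row before left it, along the tool's axes as they then stand; what a row does not reach is not made up. A row lasts 1/8 s, in which the tool goes at most 62.5 mm and 10.7 degrees, less where a joint would pass 70% of its speed; a pose out of reach is approached as far as the arm can. A call is refused whole if a number of a shift passes 0.0625 or a number of a turn 10.7, either way. A call with a gripper value outside its range is refused whole. OPENING is the opening, from 0 (shut) to 1 (fully open), set as the call begins (- or left out, the last holds). The fingers move at their own pace and stop on an object; FORCE is the grip in N (left out, the last holds). Time passes only in rows, so rows that do not move let the fingers close. It gives the time, the measured TCP pose, the force, the opening and the grip force at its end, in the units of the state.
- sense(): the state, without advancing time (a new reading comes with each control period).
- snapshot(name): name is "scene" or "top"; returns a dict with "img" (400x640x3 uint8, red, green, blue), "range_z" (400x640 float32, m along the optical axis (not along the pixel's ray), 0 where there is no reading), "fx", "fy", "cx", "cy" (pixels), "world_to_cam" (4x4, takes a point from world to camera coordinates). Camera axes: x right, y up, looking along -z (the intrinsics and any distortion apply to the point x, -y, -z); pixel columns grow to the right and rows downward; lengths in m; the calibration is good to about 2 mm. A picture is of the moment at which its call begins.
- finish_job(): hands the job in; it is judged then, once.
The state is a dict: "clock": time; "qpos": joint angles; "qd": joint speeds; "joint_efforts": joint torques, N m; "ee_pos": TCP position; "tcp_rot": TCP orientation; "wrist_force": force on the tool from outside, world axes, zero at the start; "torque": the same for the moment, N m; "finger_gap": opening from 0.0 (shut) to 1.0 (fully open); "grip_force": force on a finger pad.
Only numpy, scipy, OpenCV 4.12 (cv2) and the standard library are available. Lean on these libraries where they do the work, as an engineer would, in place of code of your own. Each camera call takes 0.05 s, during which the arm holds its last target. There are 200 camera calls.

## Working session

There is one attempt and no reset: what is moved stays moved. The work goes in short steps, Python scripts to look and compute and a shell command to move; the robot and the scene stay as the last step left them, time stands still between calls to the robot, and variables do not carry over. Pictures are saved under pics/ and viewed, at most 10 in all, crops included, and the job is handed in when it is done.

```bash
mkdir -p pics; python3 - <<'E'
from workcell import sense, snapshot, grasp_offset
import cv2,numpy as np
s=sense();print(s['clock'],s['ee_pos'],s['tcp_rot'],grasp_offset, s['finger_gap'])
for n in('scene','top'):
    d=snapshot(n);np.savez(n+'0.npz',**d);cv2.imwrite(f'pics/{n}0.png',d['img'][:,:,::-1]);print(d['fx'],d['cx'],d['cy'],d['world_to_cam'].round(3).tolist(),[k for k in d])
E
```

```text
0.0 [ 0.27122626 -0.61767687  0.23061433] [[ 9.15614346e-01  4.02057266e-01 -5.69205257e-04]
 [ 4.02057663e-01 -9.15613662e-01  1.12114321e-03]
 [-7.04083347e-05 -1.25538815e-03 -9.99999210e-01]] 0.0187 0.9977067655950541
385.3830845347859 321.31381519781587 207.68733318230696 [[-0.233, 0.972, 0.015, 0.337], [-0.807, -0.201, 0.556, 0.275], [0.543, 0.118, 0.831, -1.37], [0.0, 0.0, 0.0, 1.0]] ['img', 'range_z', 'fx', 'fy', 'cx', 'cy', 'world_to_cam']
448.5869360080328 324.4370058265648 204.80783081075674 [[0.017, -1.0, 0.006, -0.24], [0.984, 0.018, 0.175, -0.482], [-0.175, 0.003, 0.985, -1.234], [0.0, 0.0, 0.0, 1.0]] ['img', 'range_z', 'fx', 'fy', 'cx', 'cy', 'world_to_cam']
```

View pics/scene0.png

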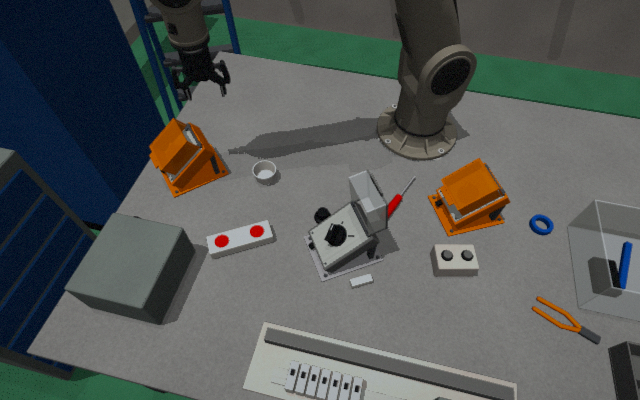

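View pics/top0.png

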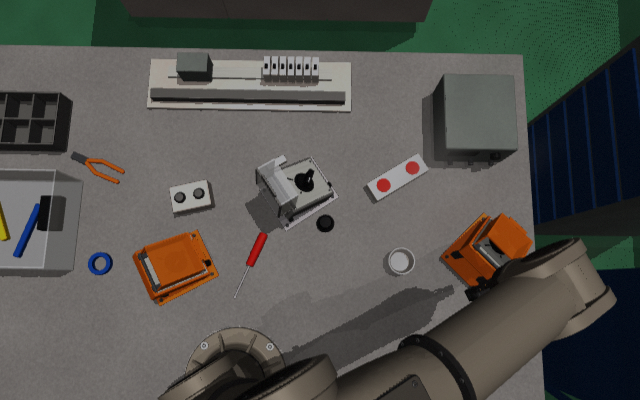

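The grey station is at scene (340,235) and top (300,185). The look-alikes are orange, at scene (187,157) and (470,195), so they are excluded. The lamp holder is at scene (321,214) and top (325,223), and the terminal is at scene (361,281). Next I'll confirm this in a crop and measure.

```bash
cat > h.py <<'E'
import numpy as np,cv2
def pts(d):
    v,u=np.mgrid[:400,:640];z=d['range_z'];x=(u-d['cx'])/d['fx']*z;y=-(v-d['cy'])/d['fy']*z
    c=np.stack([x,y,-z,np.ones_like(z)],-1);P=c@np.linalg.inv(d['world_to_cam']).T
    return P[...,:3]
def proj(d,p):
    c=d['world_to_cam']@np.r_[p,1];return d['cx']+d['fx']*c[0]/-c[2],d['cy']-d['fy']*c[1]/-c[2]
E
python3 - <<'E'
from h import *
ims=[]
for n,(u,v) in(('scene',(345,228)),('top',(300,190))):
    d=np.load(n+'0.npz');P=pts(d)
    c=d['img'][v-60:v+60,u-50:u+50,::-1];ims.append(cv2.resize(c,None,fx=4,fy=4,interpolation=cv2.INTER_CUBIC))
    Q=P[v-60:v+60,u-60:u+60].reshape(-1,3)
    # normals: RANSAC plane at 35deg tilt
    Q=Q[(Q[:,2]>.03)&(Q[:,2]<.2)];rng=np.random.default_rng(0);best=0
    for i in range(4000):
        a,b,c_=Q[rng.choice(len(Q),3)];nn=np.cross(b-a,c_-a);L=np.linalg.norm(nn)
        if L<1e-5: continue
        nn/=L;nn*=np.sign(nn[2])
        if abs(nn[2]-np.cos(np.radians(35)))>.06: continue
        m=abs((Q-a)@nn)<.003
        if m.sum()>best: best=m.sum();M=m
    F=Q[M];cen=F.mean(0);nn=np.linalg.svd(F-cen)[2][2];nn*=np.sign(nn[2])
    print(n,best,len(Q),cen.round(4),nn.round(4),np.degrees(np.arccos(nn[2])),np.degrees(np.arctan2(nn[1],nn[0])))
    up=np.array([0,0,1])-nn*nn[2];up/=np.linalg.norm(up);y=np.cross(nn,up)
    print(np.percentile((F-cen)@up,[0,2,50,98,100]).round(4),np.percentile((F-cen)@y,[0,2,50,98,100]).round(4))
    h=(Q-cen)@nn; 
    for lo,hi in((.02,.045),(.032,.042)):
        k=(h>lo)&(h<hi)&(abs((Q-cen)@up)<.055)&(abs((Q-cen)@y)<.055)
        print(lo,k.sum(),Q[k].mean(0),np.percentile(h[k],[5,50,95]))
    for name,(a,b) in (dict(lamp=(321,212),term=(361,281)) if n=='scene' else dict(lamp=(325,223))).items(): print(name,P[b,a])
cv2.imwrite('pics/c0.png',np.hstack(ims))
E
```

```text
scene 1936 3339 [ 0.5388 -0.1701  0.0947] [ 0.3271 -0.4718  0.8188] 35.03970275184111 -55.26466276173419
[-0.081  -0.077   0.0066  0.077   0.1246] [-0.0611 -0.0578 -0.0052  0.0658  0.0694]
0.02 152 [ 0.54976267 -0.19036958  0.11931371] [0.02178849 0.03566262 0.03971449]
0.032 104 [ 0.55011137 -0.1934182   0.12160639] [0.03342416 0.03685753 0.0399951 ]
lamp [ 0.44040398 -0.24275669  0.03417403]
term [ 0.61926463 -0.08996693  0.02012095]
top 1151 2016 [ 0.5365 -0.1802  0.0887] [ 0.3166 -0.4803  0.8179] 35.12085237038339 -56.609344697956345
[-0.071  -0.0658 -0.0011  0.1087  0.1398] [-0.0711 -0.0674  0.0085  0.0565  0.0589]
0.02 112 [ 0.54811853 -0.18659043  0.12187885] [0.0221726  0.03593528 0.04025476]
0.032 77 [ 0.5509373  -0.18951506  0.12317546] [0.03376871 0.03716279 0.04042278]
lamp [ 0.43473307 -0.23421713  0.03467862]
```

View pics/c0.png

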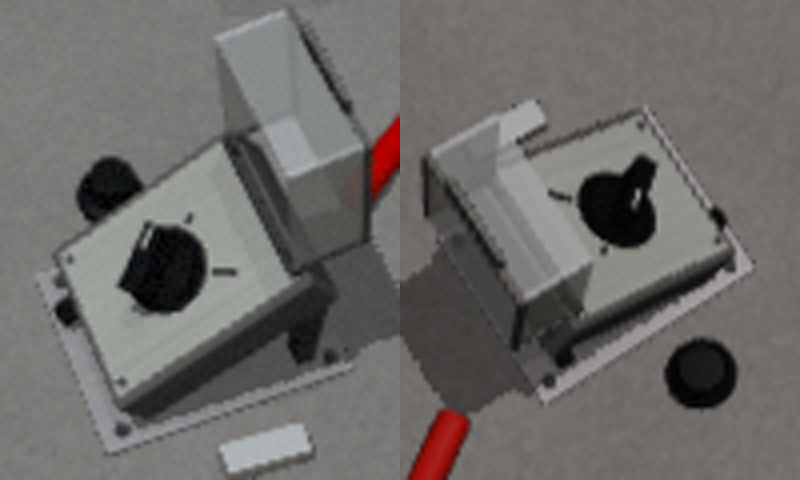

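The crop confirms the grey station. The bar grip's pointer is at the short mark, the guard stands open, the lamp holder is on the robot side and the terminal is at the far side. Now I'll fit the exact frame and the bar direction.

```bash
python3 - <<'E'
from h import *
D={n:np.load(n+'0.npz') for n in('scene','top')}
n=np.array([np.sin(np.radians(35))*np.cos(np.radians(-56)),np.sin(np.radians(35))*np.sin(np.radians(-56)),np.cos(np.radians(35))])
up=np.array([0,0,1])-n*n[2];up/=np.linalg.norm(up);y=np.cross(n,up)
O=np.array([.5388,-.1701,.0947]);ims=[]
for k,d in D.items():
    P=pts(d).reshape(-1,3);L=(P-O)@np.c_[up,y,n];I=d['img'].reshape(-1,3).astype(float)
    f=(abs(L[:,2])<.004)&(abs(L[:,0])<.085)&(abs(L[:,1])<.08)&(I.mean(1)>90)
    print(k,'face h',np.median(L[f,2]),'edges up',np.percentile(L[f,0],[.5,2,98,99.5]).round(4),'y',np.percentile(L[f,1],[.5,2,98,99.5]).round(4),'bracket yaw')
    b=(L[:,2]>.033)&(L[:,2]<.041)&(abs(L[:,0]+.015)<.05)&(abs(L[:,1])<.045)
    q=L[b,:2].astype(np.float32);r=cv2.minAreaRect(q);w=np.linalg.eigh(np.cov(q.T))
    print(b.sum(),q.mean(0),r,np.degrees(np.arctan2(*w[1][::-1,1])),np.sqrt(w[0]),'top h',np.median(L[b,2]))
    print('world',O+r[0][0]*up+r[0][1]*y, )
    # rectified at h=.0 and .038: right = -y, up = up
    for hh in(0,.038):
        c=np.array([proj(d,O+a*up+e*y+hh*n) for a,e in((.1,.1),(.1,-.1),(-.1,-.1),(-.1,.1))],np.float32)
        ims.append(cv2.warpPerspective(d['img'],cv2.getPerspectiveTransform(c,np.float32([[0,0],[299,0],[299,299],[0,299]])),(300,300),flags=cv2.INTER_CUBIC)[:,:,::-1])
    g=(L[:,0]>.05)&(L[:,2]>.02)&(abs(L[:,1])<.07)&(L[:,0]<.2)
    print('guard L pct',[np.percentile(L[g,i],[1,50,99]).round(3).tolist() for i in range(3)])
cv2.imwrite('pics/rect.png',np.vstack([np.hstack(ims[:2]),np.hstack(ims[2:])]))
E
```

```text
scene face h 5.609334153816139e-05 edges up [-0.0787 -0.0763  0.0632  0.0647] y [-0.0544 -0.0529  0.0652  0.0681] bracket yaw
99 [-0.00576154  0.00385017] ((-0.005774597637355328, 0.0037033166736364365), (0.04752300679683685, 0.017375025898218155), 40.21385955810547) -141.50622259822487 [0.0045877  0.01382011] top h 0.0369120067106632
world [ 0.53837495 -0.17609244  0.09138783]
guard L pct [[0.087, 0.14, 0.174], [-0.049, -0.014, 0.058], [0.022, 0.097, 0.111]]
top face h -0.0006404104511771882 edges up [-0.0772 -0.0734  0.0546  0.0648] y [-0.063  -0.0573  0.0582  0.0596] bracket yaw
73 [-0.00294597  0.00055066] ((-0.00419948436319828, 0.0003179553896188736), (0.04961158335208893, 0.01465574000030756), 38.283878326416016) -143.31507440462698 [0.00434507 0.01443653] top h 0.036669993124274915
world [ 0.54046004 -0.1731297   0.09229127]
guard L pct [[0.103, 0.149, 0.178], [-0.052, 0.009, 0.056], [0.023, 0.096, 0.111]]
```

View pics/rect.png

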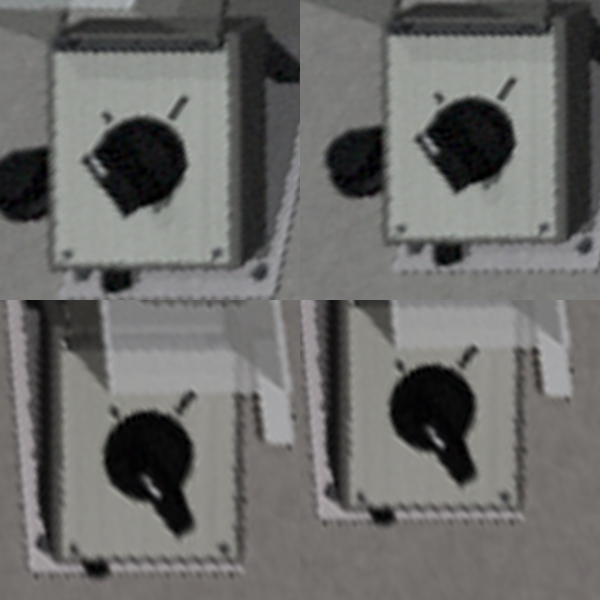

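Both views agree. The bar's pointer is about 39° left of up-slope, at the short mark, and the knob's axis meets the face at about (0.539, -0.175, 0.092), which fits the 90 mm given. Next, a helper that works out the tool-frame moves.

```bash
cat >> h.py <<'E'
from scipy.spatial.transform import Rotation as R
A=np.radians(-56);T=np.radians(35)
n=np.array([np.sin(T)*np.cos(A),np.sin(T)*np.sin(A),np.cos(T)])
up=np.array([0,0,1])-n*n[2];up/=np.linalg.norm(up);yy=np.cross(n,up)
F=np.c_[up,yy,n]; K=np.array([.5394,-.1746,.0916])   # face frame, knob on face
def knobrot(deg):  # tool x = -bar direction, bar at deg left of up
    b=np.cos(np.radians(deg))*up+np.sin(np.radians(deg))*yy
    return np.c_[-b,np.cross(-n,-b),-n]
def delta(s,p,Rt):
    r=np.array(s['tcp_rot']);print('shift mm',(r.T@(p-s['ee_pos'])*1e3).round(1),'turn deg',np.degrees(R.from_matrix(r.T@Rt).as_rotvec()).round(2),'shift mm in target axes',(Rt.T@(p-s['ee_pos'])*1e3).round(1))
def rep(s):
    r=np.array(s['tcp_rot']);print('t',s['clock'],'face xyz mm',(F.T@(s['ee_pos']-K)*1e3).round(1),'force face',(F.T@s['wrist_force']).round(1),'gap',round(s['finger_gap'],3),'grip',s['grip_force'],'q',np.round(s['qpos'],2),'z.n',(-r[:,2]@n).round(4))
E
python3 -c "
from h import *;from workcell import sense
s=sense();rep(s);delta(s,K+.15*n,knobrot(39))"
```

```text
t 0.1 face xyz mm [-98.3 470.1 238.6] force face [ 0.9 -0.7  0.9] gap 0.997 grip 0.0 q [ 1.01  0.43  0.07  1.61 -0.03  1.11 -0.07] z.n 0.8198
shift mm [ 439.1 -213.3   16.4] turn deg [ 30.68 -18.19  39.42] shift mm in target axes [ 219.5 -427.2   88.6]
```

```bash
python3 -m crank '[[[0.044,-0.021,0.0016],[0,0,0]],[[0.044,-0.021,0.0016],[0,0,0]],[[0.044,-0.021,0.0016],[0,0,0]],[[0.044,-0.021,0.0016],[0,0,0]],[[0.044,-0.021,0.0016],[0,0,0]],[[0.044,-0.021,0.0016],[0,0,0]],[[0.044,-0.021,0.0016],[0,0,0]],[[0.044,-0.021,0.0016],[0,0,0]],[[0.044,-0.021,0.0016],[0,0,0]],[[0.044,-0.021,0.0016],[0,0,0]],[[0,0,0],[5.1,-3,6.6]],[[0,0,0],[5.1,-3,6.6]],[[0,0,0],[5.1,-3,6.6]],[[0,0,0],[5.1,-3,6.6]],[[0,0,0],[5.1,-3,6.6]],[[0,0,0],[5.1,-3,6.6]],[[0,0,0],[0,0,0]]]' 1
python3 -c "
from h import *;from workcell import sense
s=sense();rep(s);delta(s,K+.15*n,knobrot(39))"
```

```text
clock: 2.22
ee_pos: [0.5891, -0.2502, 0.2131]
tcp_rot: [[0.877, -0.361, -0.318], [-0.182, -0.861, 0.475], [-0.446, -0.359, -0.82]]
wrist_force: [-0.0, 0.6, -0.2]
finger_gap: 0.996
grip_force: 0.0
t 2.225 face xyz mm [ -4.4   1.1 151.4] force face [ 0.3 -0.3 -0.5] gap 0.996 grip 0.0 q [ 0.45  0.71  0.01  1.31 -0.3   1.66 -1.36] z.n 1.0
shift mm [-2.7 -3.6  1.4] turn deg [-0.02 -0.15 -0.3 ] shift mm in target axes [-2.7 -3.6  1.4]
```

Turning the wrong way would bring j7 near its limit, so I'll take the half-turn grasp instead.

```bash
python3 -m crank '[[[0,0,0],[0,0,-10]],[[0,0,0],[0,0,-10]],[[0,0,0],[0,0,-10]],[[0,0,0],[0,0,-10]],[[0,0,0],[0,0,-10]],[[0,0,0],[0,0,-10]],[[0,0,0],[0,0,-10]],[[0,0,0],[0,0,-10]],[[0,0,0],[0,0,-10]],[[0,0,0],[0,0,-10]],[[0,0,0],[0,0,-10]],[[0,0,0],[0,0,-10]],[[0,0,0],[0,0,-10]],[[0,0,0],[0,0,-10]],[[0,0,0],[0,0,-10]],[[0,0,0],[0,0,-10]],[[0,0,0],[0,0,-10]],[[0,0,0],[0,0,-10]],[[0.003,0.003,0],[0,0,0]],[[0,0,0],[0,0,0]]]' 0.6 | head -1
python3 - <<'E'
from h import *;from workcell import sense
s=sense();rep(s);delta(s,K+.014*n,knobrot(219))
E
```

```text
clock: 4.72
t 4.725 face xyz mm [  2.4  -1.2 153.1] force face [-0.4 -0.4  0.4] gap 0.601 grip 0.0 q [ 0.88  0.82 -0.77  1.28  0.11  1.67  1.42] z.n 1.0
shift mm [ -0.3  -2.2 139.1] turn deg [-0.1   0.34 -0.25] shift mm in target axes [ -1.1  -2.5 139.1]
```

```bash
python3 -m crank '[[[-0.001,-0.0025,0.015],[0,0,0]],[[0,0,0.015],[0,0,0]],[[0,0,0.015],[0,0,0]],[[0,0,0.015],[0,0,0]],[[0,0,0.015],[0,0,0]],[[0,0,0.015],[0,0,0]],[[0,0,0.015],[0,0,0]],[[0,0,0.01],[0,0,0]],[[0,0,0.01],[0,0,0]],[[0,0,0.008],[0,0,0]],[[0,0,0],[0,0,0]],[[0,0,0],[0,0,0]]]' 0.6 | head -1
python3 - <<'E'
from h import *;from workcell import sense,snapshot
s=sense();rep(s);delta(s,K+.014*n,knobrot(219))
ims=[]
for k,(u,v) in(('scene',(335,220)),('top',(305,185))):
    d=snapshot(k);ims.append(cv2.resize(d['img'][v-50:v+50,u-50:u+50,::-1],(400,400),interpolation=cv2.INTER_CUBIC))
cv2.imwrite('pics/c1.png',np.hstack(ims))
E
```

```text
clock: 6.22
t 6.225 face xyz mm [-1.3  0.1 20.2] force face [ 0.2  0.3 -0.4] gap 0.598 grip 0.0 q [ 0.89  0.84 -0.78  1.53  0.13  1.41  1.4 ] z.n 1.0
shift mm [1.  0.9 6.2] turn deg [-0.02  0.3  -0.13] shift mm in target axes [0.9 0.9 6.2]
```

View pics/c1.png

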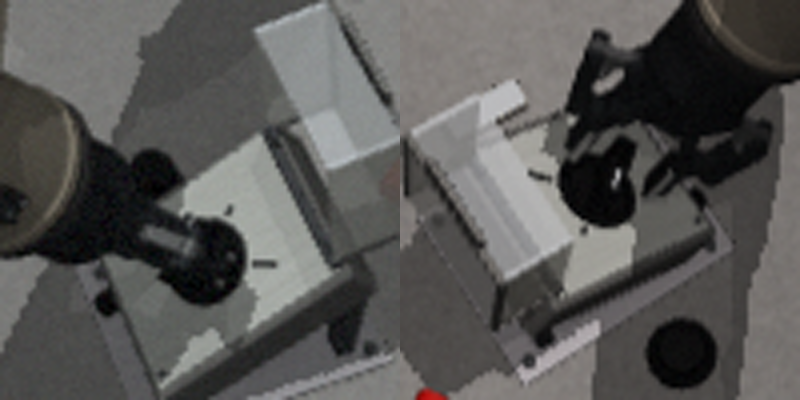

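The fingers straddle the bar, one on each side of it at top-crop (590,140) and (665,175). I'll go down 5 mm more and close.

```bash
python3 -m crank '[[[0.0005,0.0005,0.005],[0,0,0]],[[0,0,0],[0,0,0]],[[0,0,0],[0,0,0]],[[0,0,0],[0,0,0]],[[0,0,0],[0,0,0]],[[0,0,0],[0,0,0]]]' 0 60 | head -1
python3 - <<'E'
from h import *;from workcell import sense
s=sense();rep(s);delta(s,K+.014*n,knobrot(219))
E
```

```text
clock: 7.08
t 7.075 face xyz mm [-1.4  1.4 14.8] force face [-3.1  5.5 -0. ] gap 0.16 grip 60.475040674209595 q [ 0.89  0.84 -0.78  1.54  0.13  1.4   1.4 ] z.n 1.0
shift mm [0.2 1.9 0.8] turn deg [-0.09  0.26 -0.23] shift mm in target axes [0.2 1.9 0.8]
```

```bash
python3 -m crank '[[[0,-0.001,0],[0,0,0]],[[0,0,0.002],[0,0,0]],[[0,0,0.002],[0,0,0]],[[0,0,0.002],[0,0,0]],[[0,0,0.002],[0,0,0]],[[0,0,0],[0,0,0]],[[0,0,0],[0,0,0]]]' 0 60 | head -1
python3 - <<'E'
from h import *;from workcell import sense
s=sense();rep(s);delta(s,K+.014*n,knobrot(219))
E
```

```text
clock: 7.95
t 7.95 face xyz mm [-1.4  1.4  7.3] force face [0.1 6.2 7.8] gap 0.168 grip 61.317402720451355 q [ 0.89  0.84 -0.78  1.55  0.13  1.38  1.4 ] z.n 1.0
shift mm [ 0.2  2.  -6.7] turn deg [-0.05  0.29 -0.17] shift mm in target axes [ 0.3  2.  -6.7]
```

```bash
python3 -m crank '[[[0,0,0.0006],[0,0,0]],[[0,0,0],[0,0,4]],[[0,0,0],[0,0,4]],[[0,0,0],[0,0,4]],[[0,0,0],[0,0,4]],[[0,0,0],[0,0,4]],[[0,0,0],[0,0,4]],[[0,0,0],[0,0,0]]]' 0 60 | head -1
python3 - <<'E'
from h import *;from workcell import sense
s=sense();rep(s);print(s['torque']@n);delta(s,K+.006*n,knobrot(219-68))
E
```

```text
clock: 8.95
t 8.95 face xyz mm [-1.7  1.5  6.9] force face [-1.3  7.4  8.1] gap 0.168 grip 61.366315484046936 q [ 0.83  0.81 -0.66  1.56  0.06  1.37  1.04] z.n 1.0
-0.06241824923659966
shift mm [1.3 1.9 0.9] turn deg [ 0.17  0.3  43.76] shift mm in target axes [2.2 0.5 0.9]
```

```bash
python3 -m crank '[[[0,0,0],[0,0,5]],[[0,0,0],[0,0,5]],[[0,0,0],[0,0,5]],[[0,0,0],[0,0,5]],[[0,0,0],[0,0,5]],[[0,0,0],[0,0,5]],[[0,0,0],[0,0,5]],[[0,0,0],[0,0,5]],[[0,0,0],[0,0,4]],[[0,0,0],[0,0,0]]]' 0 60 | head -1
python3 - <<'E'
from h import *;from workcell import sense
s=sense();rep(s);print(s['torque']@n);delta(s,K+.006*n,knobrot(219-68))
E
```

```text
clock: 10.2
t 10.2 face xyz mm [-1.9  2.   6.9] force face [-1.3  8.2  7. ] gap 0.157 grip 61.31817877292633 q [ 0.7   0.76 -0.46  1.57 -0.07  1.36  0.39] z.n 1.0
-0.052080361707281385
shift mm [2.6 0.8 0.8] turn deg [ 0.24  0.23 -0.25] shift mm in target axes [2.6 0.8 0.9]
```

```bash
python3 -m crank '[[[0,0,-0.002],[0,0,0]],[[0,0,-0.002],[0,0,0]],[[0,0,-0.002],[0,0,0]],[[0,0,-0.002],[0,0,0]],[[0,0,-0.0005],[0,0,0]],[[0,0,0],[0,0,0]]]' 0 60 | head -1
python3 - <<'E'
from h import *;from workcell import sense
s=sense();rep(s);print(s['torque']@n)
E
python3 -m crank '[[[0,0,0],[0,0,0]],[[0,0,0],[0,0,0]],[[0,0,0],[0,0,0]],[[0,0,0],[0,0,0]],[[0,0,-0.02],[0,0,0]],[[0,0,-0.03],[0,0,0]],[[0,0,-0.04],[0,0,0]],[[0,0,-0.05],[0,0,0]],[[0,0,-0.05],[0,0,0]],[[0,0,-0.05],[0,0,0]],[[0,0,0],[0,0,0]],[[0,0,0],[0,0,0]]]' 0.7 | head -1
python3 - <<'E'
from h import *;from workcell import sense,snapshot
s=sense();rep(s);ims=[]
for k,(u,v) in(('scene',(345,215)),('top',(300,185))):
    d=snapshot(k);np.savez(k+'1.npz',**d);ims.append(cv2.resize(d['img'][v-50:v+50,u-50:u+50,::-1],(400,400),interpolation=cv2.INTER_CUBIC))
    L=(pts(d).reshape(-1,3)-K)@F
    b=(L[:,2]>.025)&(L[:,2]<.042)&(np.hypot(L[:,0],L[:,1])<.032)
    q=L[b].astype(np.float32);w=np.linalg.eigh(np.cov(q[:,:2].T))
    print(k,b.sum(),cv2.minAreaRect(q[:,:2]),np.degrees(np.arctan2(*w[1][::-1,1])),'h',np.percentile(q[:,2],[10,50,75,90,97]).round(4))
cv2.imwrite('pics/c2.png',np.hstack(ims))
E
```

```text
clock: 10.95
t 10.95 face xyz mm [-1.9  1.9 14.8] force face [-3.5  6.7  1.4] gap 0.164 grip 60.54148077964783 q [ 0.71  0.75 -0.46  1.55 -0.07  1.37  0.39] z.n 1.0
-0.06234391710639229
clock: 12.45
t 12.45 face xyz mm [-2.000e-01  1.400e+00  2.539e+02] force face [ 0.8 -0.2 -0.4] gap 0.697 grip 0.0 q [ 0.7   0.78 -0.43  1.03 -0.07  1.87  0.39] z.n 1.0Traceback (most recent call last):
  File "<stdin>", line 8, in <module>
cv2.error: OpenCV(4.12.0) /io/opencv/modules/imgproc/src/convhull.cpp:143: error: (-215:Assertion failed) total >= 0 && (depth == CV_32F || depth == CV_32S) in function 'convexHull'
```

```bash
python3 - <<'E'
from h import *;from workcell import sense,snapshot
ims=[]
for k,(u,v) in(('scene',(345,215)),('top',(300,185))):
    d=snapshot(k);np.savez(k+'1.npz',**d);ims.append(cv2.resize(d['img'][v-50:v+50,u-50:u+50,::-1],(400,400),interpolation=cv2.INTER_CUBIC))
    L=(pts(d).reshape(-1,3)-K)@F
    b=(L[:,2]>.025)&(L[:,2]<.042)&(np.hypot(L[:,0],L[:,1])<.032)
    q=L[b].astype(np.float32);print(k,len(q))
    if len(q)<9: continue
    w=np.linalg.eigh(np.cov(q[:,:2].T))
    print(cv2.minAreaRect(q[:,:2].copy()),np.degrees(np.arctan2(*w[1][::-1,1])),'h',np.percentile(q[:,2],[10,50,75,90,97]).round(4))
    # guard points: face coords relative to hinge (78 up, 4 out), angle 
    g=(abs(L[:,1])<.075)&(L[:,0]>.06)&(L[:,2]>.02)&(np.hypot(L[:,0]-.078,L[:,2]-.004)<.16)
    G=L[g];print('guard',len(G));
    H=G[:,[0,2]]-[.078,.004]
    for th in np.arange(1.8,2.45,.05):
        e=np.c_[-np.cos(th)*H[:,0]+np.sin(th)*H[:,1], np.sin(th)*H[:,0]+np.cos(th)*H[:,1]] # along, out
        print(round(th,2),(abs(e[:,1]-.051)<.003).sum(),(abs(e[:,1]-.047)<.003).sum(),np.percentile(e[:,0],[1,99]).round(3),np.percentile(e[:,1],[1,99]).round(3))
cv2.imwrite('pics/c2.png',np.hstack(ims))
E
```

```text
scene 118
((-0.0011317729949951172, 0.0021224673837423325), (0.01528918743133545, 0.04955657571554184), 61.312381744384766) 151.6262437081522 h [0.0301 0.0367 0.038  0.0392 0.04  ]
guard 1381
1.8 145 143 [0.023 0.12 ] [0.008 0.076]
1.85 143 142 [0.024 0.124] [0.006 0.07 ]
1.9 141 141 [0.024 0.127] [0.004 0.064]
1.95 157 142 [0.024 0.13 ] [0.002 0.058]
2.0 114 173 [0.025 0.133] [-0.     0.052]
2.05 2 68 [0.025 0.135] [-0.005  0.047]
2.1 0 5 [0.026 0.137] [-0.01   0.042]
2.15 0 0 [0.026 0.139] [-0.016  0.039]
2.2 0 0 [0.027 0.14 ] [-0.022  0.035]
2.25 0 0 [0.027 0.141] [-0.028  0.031]
2.3 0 0 [0.027 0.142] [-0.034  0.028]
2.35 0 0 [0.027 0.142] [-0.039  0.025]
2.4 0 0 [0.026 0.142] [-0.045  0.022]
2.45 0 0 [0.026 0.141] [-0.05   0.018]
top 111
((0.0005541611462831497, -0.0014983601868152618), (0.01829717494547367, 0.049723125994205475), 59.48306655883789) 148.8892740727832 h [0.0284 0.0347 0.0373 0.0389 0.0395]
guard 1300
1.8 134 123 [0.032 0.12 ] [0.019 0.079]
1.85 127 128 [0.034 0.124] [0.017 0.073]
1.9 130 124 [0.036 0.128] [0.014 0.067]
1.95 112 122 [0.039 0.131] [0.01  0.061]
2.0 241 94 [0.039 0.134] [0.004 0.055]
2.05 266 277 [0.041 0.136] [-0.002  0.051]
2.1 18 173 [0.042 0.138] [-0.008  0.048]
2.15 0 44 [0.043 0.14 ] [-0.014  0.045]
2.2 0 1 [0.044 0.141] [-0.019  0.043]
2.25 0 0 [0.045 0.142] [-0.025  0.04 ]
2.3 0 0 [0.046 0.143] [-0.031  0.036]
2.35 0 0 [0.047 0.144] [-0.037  0.033]
2.4 0 0 [0.048 0.144] [-0.042  0.03 ]
2.45 0 0 [0.047 0.143] [-0.048  0.027]
```

View pics/c2.png

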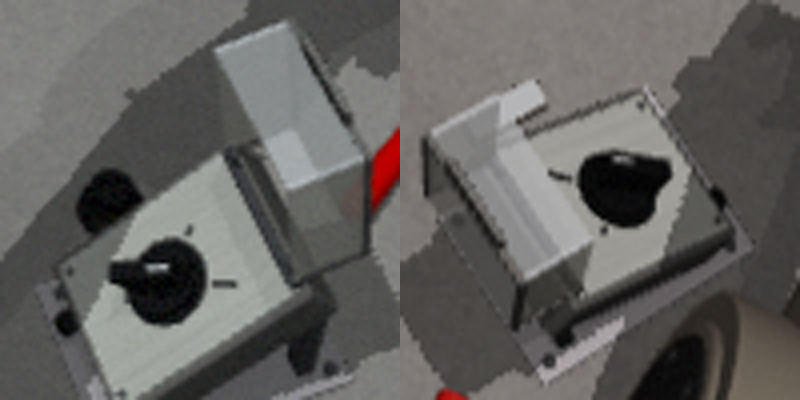

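The knob is at the long mark, with its bar 30° to the right and its top 38 mm above the face, so it is fully up. The guard is at about 2.03 rad. Now I'll work out the way behind the guard, with the fingers shut and pointing down.

```bash
cat >> h.py <<'E'
hz=np.array([np.cos(A),np.sin(A),0])
def lid(th,s=.095,gap=0,w=.011):
    al=-np.cos(th)*up+np.sin(th)*n; o=np.sin(th)*up+np.cos(th)*n
    return K+.078*up+.004*n+s*al+(.051+gap+w*abs(o@hz))*o
def down(deg): # tool x at deg from h
    x=R.from_euler('z',deg,degrees=True).apply(hz);z=np.array([0,0,-1.]);return np.c_[x,np.cross(z,x),z]
E
python3 - <<'E'
from h import *;from workcell import sense
s=sense();p=lid(2.03,gap=.04);p2=p.copy();p2[2]=.37
print(p,np.hypot(*p[:2]),lid(2.03),lid(0));print('cur',s['ee_pos'])
for a in(0,180): delta(s,p2,down(a))
E
```

```text
[ 0.45666671 -0.05194286  0.24891627] 0.4596113020165404 [ 0.47877768 -0.08472372  0.24287304] [ 0.56685144 -0.21529843  0.13207087]
cur [ 0.6194383  -0.29612969  0.29924346]
shift mm [ 246.4 -135.6  109.7] turn deg [-45.5   11.69 144.78] shift mm in target axes [-293.5   -1.6  -70.8]
shift mm [ 246.4 -135.6  109.7] turn deg [ -8.77 -34.13 -28.24] shift mm in target axes [293.5   1.6 -70.8]
```

```bash
python3 -m crank '[[[0,0,0],[-1.75,-6.83,-5.65]],[[0,0,0],[-1.75,-6.83,-5.65]],[[0,0,0],[-1.75,-6.83,-5.65]],[[0,0,0],[-1.75,-6.83,-5.65]],[[0,0,0],[-1.75,-6.83,-5.65]],[[0,0,-0.036],[0,0,0]],[[0,0,-0.036],[0,0,0]],[[0.0365,0,0],[0,0,0]],[[0.0365,0,0],[0,0,0]],[[0.0365,0,0],[0,0,0]],[[0.0365,0,0],[0,0,0]],[[0.0365,0,0],[0,0,0]],[[0.0365,0,0],[0,0,0]],[[0.0365,0,0],[0,0,0]],[[0.0365,0,0],[0,0,0]],[[0,0,0],[0,0,0]],[[0,0,0],[0,0,0]]]' 0 30 | head -1
python3 - <<'E'
from h import *;from workcell import sense
s=sense();rep(s);print(s['ee_pos']);delta(s,lid(2.03,gap=.04),down(180))
E
```

```text
clock: 14.72
t 14.725 face xyz mm [279.8   1.8 145.7] force face [-1.   0.6  0.7] gap 0.002 grip 0.0 q [ 0.67 -0.01 -0.67  1.84 -0.    1.31  0.59] z.n 0.8178
[ 0.45644999 -0.05490051  0.37140307]
shift mm [  2.6   1.8 122.5] turn deg [ 0.01  0.13 -0.03] shift mm in target axes [  2.3   1.8 122.5]
```

```bash
python3 -m crank '[[[0.002,0.0015,0.03],[0,0,0]],[[0,0,0.03],[0,0,0]],[[0,0,0.03],[0,0,0]],[[0,0,0.032],[0,0,0]],[[0,0,0],[0,0,0]],[[0,0,0],[0,0,0]]]' 0 | head -1
python3 - <<'E'
from h import *;from workcell import sense
s=sense();rep(s);Rt=down(180);delta(s,lid(2.03,gap=.004),Rt)
th=np.linspace(2.03,0,21);p=np.array([lid(t,gap=-.002) for t in th])
print(((p[0]-lid(2.03,gap=.004))@Rt*1e3).round(1));print(np.c_[th[1:],(np.diff(p,axis=0)@Rt*1e3)].round(2))
E
```

```text
clock: 15.48
t 15.475 face xyz mm [211.6  -0.4  45.7] force face [-0.7  0.  -0.3] gap -0.001 grip 0.0 q [ 0.64  0.1  -0.69  2.01  0.07  1.05  0.5 ] z.n 0.8181
shift mm [-34.7  -0.4   7. ] turn deg [ 0.06  0.11 -0.05] shift mm in target axes [-34.7  -0.4   7. ]
[-5.9  0.   0.9]
[[  1.93 -10.88   0.    -3.96]
 [  1.83 -11.32  -0.    -2.77]
 [  1.73 -11.63  -0.    -1.53]
 [  1.62 -11.79   0.    -0.26]
 [  1.52 -11.8    0.     1.04]
 [  1.42 -11.65   0.     2.34]
 [  1.32 -11.35  -0.     3.63]
 [  1.22 -10.91   0.     4.87]
 [  1.12 -10.31  -0.     6.05]
 [  1.01  -9.58   0.     7.16]
 [  0.91  -8.72   0.     8.17]
 [  0.81  -7.75  -0.     9.07]
 [  0.71  -6.69   0.     9.85]
 [  0.61  -5.55  -0.    10.45]
 [  0.51  -4.57   0.     8.78]
 [  0.41  -3.77  -0.     9.23]
 [  0.3   -2.92   0.     9.61]
 [  0.2   -2.02   0.     9.93]
 [  0.1   -1.08  -0.    10.17]
 [  0.    -0.09  -0.    10.32]]
```

```bash
python3 -m crank '[[[-0.012,0,0.002],[0,0,0]],[[-0.012,0,0.002],[0,0,0]],[[-0.011,0,0.003],[0,0,0]],[[-0.003,0,0],[0,0,0]],[[-0.003,0,0.001],[0,0,0]],[[-0.0055,0,-0.002],[0,0,0]],[[-0.0055,0,-0.002],[0,0,0]],[[-0.0055,0,-0.0014],[0,0,0]],[[-0.0057,0,-0.0014],[0,0,0]],[[-0.0058,0,-0.0008],[0,0,0]],[[-0.0058,0,-0.0008],[0,0,0]],[[0,0,0],[0,0,0]]]' 0 | head -1
python3 - <<'E'
from h import *;from workcell import sense,snapshot
s=sense();rep(s);delta(s,lid(1.73,gap=-.002),down(180))
ims=[]
for k,(u,v) in(('scene',(345,195)),('top',(280,190))):
    d=snapshot(k);ims.append(cv2.resize(d['img'][v-60:v+60,u-60:u+60,::-1],(400,400),interpolation=cv2.INTER_CUBIC))
cv2.imwrite('pics/c3.png',np.hstack(ims))
E
```

```text
clock: 16.98
t 16.975 face xyz mm [ 1.502e+02 -1.000e-01  8.840e+01] force face [-0.8  1.2 -0.9] gap 0.003 grip 0.0 q [ 0.67  0.19 -0.64  1.91  0.13  1.07  0.57] z.n 0.818
shift mm [ 0.8 -0.1 -0.7] turn deg [ 0.04  0.11 -0.05] shift mm in target axes [ 0.8 -0.1 -0.7]
```

View pics/c3.png

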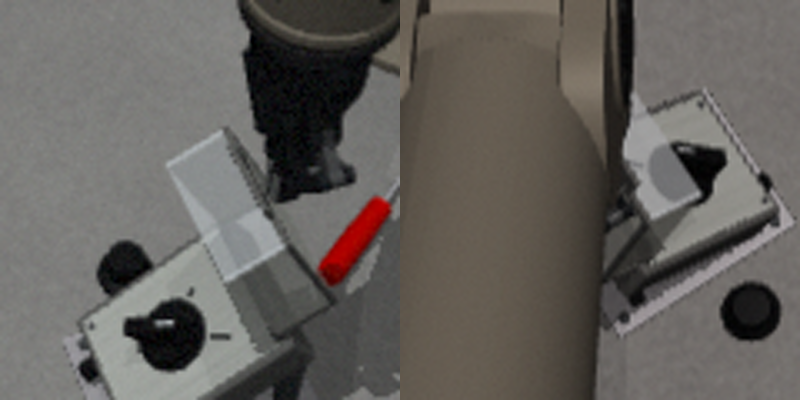

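The guard has swung partway, with the shut fingers pushing on its outer face behind the edge. The lamp holder, at crop (123,270), hasn't moved. I'll continue along the arc.

```bash
python3 -m crank '[[[-0.006,0,0],[0,0,0]],[[-0.006,0,0],[0,0,0]],[[-0.006,0,0.0005],[0,0,0]],[[-0.006,0,0.0005],[0,0,0]],[[-0.0058,0,0.0012],[0,0,0]],[[-0.0058,0,0.0012],[0,0,0]],[[-0.0057,0,0.0018],[0,0,0]],[[-0.0057,0,0.0018],[0,0,0]],[[-0.0055,0,0.0024],[0,0,0]],[[-0.0055,0,0.0024],[0,0,0]],[[-0.0052,0,0.003],[0,0,0]],[[-0.0052,0,0.003],[0,0,0]],[[-0.0048,0,0.0036],[0,0,0]],[[-0.0048,0,0.0036],[0,0,0]],[[0,0,0],[0,0,0]]]' 0 | head -1
python3 - <<'E'
from h import *;from workcell import sense
s=sense();rep(s);delta(s,lid(1.01,gap=-.002),down(180))
E
```

```text
clock: 18.95
t 18.95 face xyz mm [7.200e+01 1.000e-01 1.123e+02] force face [ 0.1  0.  -0.5] gap -0.004 grip 0.0 q [ 0.69  0.32 -0.59  1.82  0.2   1.06  0.62] z.n 0.8183
shift mm [ 0.2  0.1 -0.8] turn deg [ 0.02  0.08 -0.04] shift mm in target axes [ 0.2  0.1 -0.8]
```

```bash
python3 -m crank '[[[-0.0044,0,0.004],[0,0,0]],[[-0.0044,0,0.004],[0,0,0]],[[-0.0039,0,0.0045],[0,0,0]],[[-0.0039,0,0.0045],[0,0,0]],[[-0.0033,0,0.0049],[0,0,0]],[[-0.0033,0,0.0049],[0,0,0]],[[-0.0028,0,0.0052],[0,0,0]],[[-0.0028,0,0.0052],[0,0,0]],[[-0.0023,0,0.0044],[0,0,0]],[[-0.0023,0,0.0044],[0,0,0]],[[-0.0019,0,0.0046],[0,0,0]],[[-0.0019,0,0.0046],[0,0,0]],[[-0.0015,0,0.0048],[0,0,0]],[[-0.0015,0,0.0048],[0,0,0]],[[-0.001,0,0.005],[0,0,0]],[[-0.001,0,0.005],[0,0,0]],[[0,0,0],[0,0,0]]]' 0 | head -1
python3 - <<'E'
from h import *;from workcell import sense
s=sense();rep(s);delta(s,lid(.2,gap=-.002),down(180));delta(s,lid(.0,gap=0),down(180))
E
```

```text
clock: 21.08
t 21.075 face xyz mm [-5.3  0.1 75.1] force face [ 0.1 -0.7  0.2] gap -0.003 grip 0.0 q [ 0.68  0.45 -0.55  1.82  0.28  0.95  0.61] z.n 0.8184
shift mm [ 0.6  0.1 -0.6] turn deg [ 0.    0.07 -0.02] shift mm in target axes [ 0.6  0.1 -0.6]
shift mm [-1.7  0.1 18. ] turn deg [ 0.    0.07 -0.02] shift mm in target axes [-1.7  0.1 18. ]
```

```bash
python3 -m crank '[[[-0.0006,0,0.005],[0,0,0]],[[-0.0006,0,0.005],[0,0,0]],[[0,0,0.004],[0,0,0]],[[0,0,0.003],[0,0,0]],[[0,0,0.001],[0,0,0]],[[0,0,0],[0,0,0]]]' 0 | head -1
python3 - <<'E'
from h import *;from workcell import sense
s=sense();rep(s);print(s['wrist_force'])
E
```

```text
clock: 21.82
t 21.825 face xyz mm [-16.4  -0.1  61.5] force face [ 0.1 -0.9  0.6] gap -0.003 grip 0.0 q [ 0.68  0.47 -0.54  1.83  0.3   0.92  0.59] z.n 0.8181
[0.85898828 0.25993699 0.53780597]
```

```bash
python3 -m crank '[[[0,0,0.0015],[0,0,0]],[[0,0,0.001],[0,0,0]],[[0,0,0.001],[0,0,0]],[[0,0,0],[0,0,0]]]' 0 | tail -3
python3 - <<'E'
from h import *;from workcell import sense
s=sense();rep(s);print(s['wrist_force'])
E
```

```text
wrist_force: [0.4, 0.1, 0.8]
finger_gap: 0.001
grip_force: 0.2
t 22.325 face xyz mm [-18.5  -0.1  58.7] force face [ 0.4 -0.4  0.7] gap 0.001 grip 0.21089389105327427 q [ 0.67  0.48 -0.54  1.83  0.3   0.92  0.59] z.n 0.818
[0.35671262 0.11090935 0.82484129]
```

```bash
python3 -m crank '[[[0,0,0.001],[0,0,0]],[[0,0,0.001],[0,0,0]],[[0,0,0.001],[0,0,0]]]' 0 | tail -3
python3 -c "
from h import *;from workcell import sense
rep(sense())"
python3 -m crank '[[[0,0,0.001],[0,0,0]],[[0,0,0.001],[0,0,0]]]' 0 | tail -3
python3 -c "
from h import *;from workcell import sense
rep(sense())"
```

```text
wrist_force: [-0.2, -3.2, 19.7]
finger_gap: 0.0
grip_force: 8.7
t 22.7 face xyz mm [-20.4  -0.6  58.1] force face [ 9.2  2.  17.6] gap 0.0 grip 8.745595291256905 q [ 0.67  0.48 -0.54  1.83  0.31  0.91  0.59] z.n 0.8166
wrist_force: [-0.8, -5.6, 28.7]
finger_gap: 0.004
grip_force: 12.9
t 22.95 face xyz mm [-21.8  -1.   57.8] force face [13.   3.8 25.9] gap 0.004 grip 12.92817771434784 q [ 0.67  0.48 -0.54  1.83  0.31  0.91  0.59] z.n 0.8154
```

The guard has reached a firm stop, with 29 N on the fingers. I'll back off and check.

```bash
python3 -m crank '[[[0,0,-0.005],[0,0,0]],[[0,0,-0.015],[0,0,0]],[[0,0,-0.03],[0,0,0]],[[0,0,-0.04],[0,0,0]],[[0,0,-0.05],[0,0,0]],[[0,0,-0.05],[0,0,0]],[[0.03,0.05,0],[0,0,0]],[[0.03,0.05,0],[0,0,0]],[[0.02,0.05,0],[0,0,0]],[[0.02,0.05,0],[0,0,0]],[[0,0.05,0],[0,0,0]],[[0,0,0],[0,0,0]]]' 0 | head -2
python3 - <<'E'
from h import *;from workcell import sense,snapshot
s=sense();rep(s);ims=[]
for k,(u,v) in(('scene',(345,225)),('top',(305,185))):
    d=snapshot(k);ims.append(cv2.resize(d['img'][v-60:v+60,u-60:u+60,::-1],(400,400),interpolation=cv2.INTER_CUBIC))
    P=pts(d);L=(P.reshape(-1,3)-K)@F
    g=(L[:,2]>.04)&(L[:,2]<.09)&(abs(L[:,0]-.02)<.085)&(abs(L[:,1])<.06);q=L[g]
    if len(q)>50: 
        m=abs(q[:,2]-np.median(q[:,2]))<.006;c=np.polyfit(q[m,0],q[m,2],1);print(k,m.sum(),'lid tilt rad',c[0],'h at 0',c[1],'up',np.percentile(q[m,0],[1,99]))
    for nm,p in(('lamp',[.437,-.238,.034]),('term',[.619,-.09,.02])):
        a,b=np.round(proj(d,p)).astype(int);print(nm,(a,b),P[b,a].round(4))
cv2.imwrite('pics/c4.png',np.hstack(ims))
E
```

```text
clock: 24.45
ee_pos: [0.719, 0.0116, 0.3133]
t 24.45 face xyz mm [ 171.4 -253.   150.6] force face [0.6 0.8 0.2] gap 0.005 grip 0.0 q [ 0.31  0.52 -0.63  1.36  0.3   1.36  0.27] z.n 0.8196
scene 1861 lid tilt rad 0.00013531209609573763 h at 0 0.05442303287516789 up [-0.05588276  0.07412931]
lamp (np.int64(323), np.int64(211)) [ 0.5052 -0.2234  0.1424]
term (np.int64(361), np.int64(281)) [ 0.6205 -0.09    0.0229]
top 1508 lid tilt rad -0.003955459563271493 h at 0 0.053726379000588353 up [-0.05291687  0.07671285]
lamp (np.int64(326), np.int64(222)) [ 0.4376 -0.237   0.035 ]
term (np.int64(277), np.int64(161)) [ 0.6191 -0.0894  0.0178]
```

View pics/c4.png

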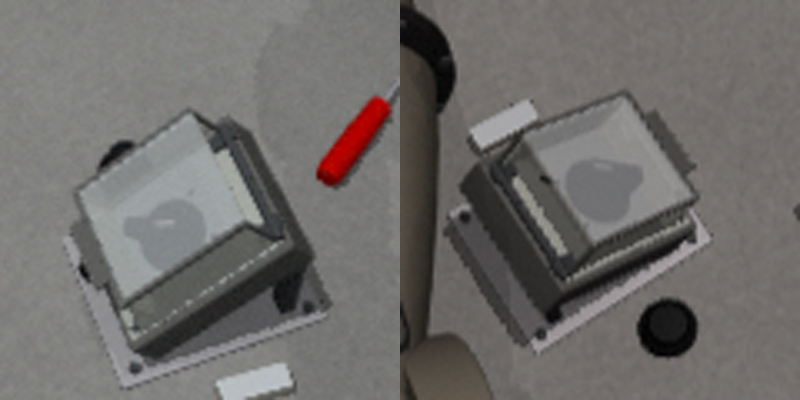

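The guard lies parallel to the face (tilt under 0.004 rad, outer face about 54 mm up, against 55 mm expected), so it is fully shut. The knob under it points to the long mark. The lamp holder, at right crop (668,327), and the terminal, at left crop (255,383), haven't moved, and the robot is clear.

```bash
python3 -c "
from workcell import finish_job;print(finish_job())"
```

```text
the job is handed in; nothing more can be done
None
```

The job is handed in at about 24.5 s of the 58 s: the knob is at the long mark and fully up, the guard is fully shut over it, and the lamp holder and terminal block are where they were.

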